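Check the spring hinge of a water bath lid

ROBOT

A 7-joint arm with a two-finger parallel gripper is mounted at the origin on the work surface. World frame = base frame: x ahead of the robot, y to its left, z up, the work surface at z = 0. Lengths are in m, angles in rad, forces in N, time in s.
With the tool pointing down it reaches from about 0.425 to 0.925 m from the base axis. Payload 6.8 kg.
Tool frame: the origin (TCP) lies on the centre line of the jaws, within the pads' length; the fingertips stand 19 mm ahead of it and the grasp point (between the pads) is the TCP (tcp_to_tips is the distance from the TCP to the fingertips, in m); x points along the fingers, y is the direction in which the jaws open and shut, and the axes are right-handed (so a half turn about x gives the same grasp; the last joint's range is limited). The gripper opens to 85 mm and grips with 20 to 120 N. Pads are 22 mm wide; open, the fingers measure 114 mm over their backs; the gripper's body (76 mm by 85 mm) begins 54 mm behind the grasp point. The pads swing forward as they close: fully open they stand 13 mm farther back than shut.
Start: joints at [-0.108, 0.477, 0.022, 1.555, -0.011, 1.109, -0.083], TCP at [0.675, 0, 0.25] pointing down, gripper open.
Joint ranges: [-2.96, 2.96], [-0.34, 2.1], [-1.41, 1.46], [0.24, 2.44], [-1.37, 4.51], [0.17, 1.92], [-2.96, 2.96]. Speed limits (rad/s): [2.39, 2.39, 3.14, 3.14, 3.14, 3.14, 3.14].

INTERFACE

Orientations are given as a unit quaternion [w, x, y, z].
In Python, from station import get_obs, read_camera, hand_in, spot_in, cut_out, tcp_to_tips gives the robot as it stands.
- The arm moves only by the shell command python3 -m jog 'ROWS' [FORCE]. ROWS is JSON, a list of rows, each an object of numbers: "gripper": the closure, from 0 (fully open) to 1 (shut); "dx", "dy", "dz": the shift along the world's x, y, z in m; "rx", "ry", "rz": the turn, a rotation vector about the world's x, y, z in degrees. In form: [{"gripper": .., "dx": .., "dy": .., "dz": .., "rx": .., "ry": .., "rz": ..}, ...]. A call has 1 to 10 rows; each row is the pose to reach, as a shift and turn from the pose commanded when the call began; what a row does not reach only later rows make up. A row lasts 1/10 s, in which the tool goes at most 50 mm and 8.59 degrees, less where a joint would pass 70% of its speed; a pose out of reach is approached as far as the arm can. A call with a gripper value outside its range is refused whole. The fingers move at their own pace and stop on an object; FORCE is the grip in N (left out, the last holds). Time passes only in rows, so rows that repeat a pose let the fingers close. It gives the time, the measured TCP pose, the force and the opening at its end, in the units of the state.
- get_obs(): the state, without advancing time (a new reading comes with each control period).
- read_camera(name): name is "scene" or "side" or "wrist"; returns a dict with "pixels" (480x640x3 uint8, blue, green, red), "range_z" (480x640 float32, m along the optical axis (not along the pixel's ray), 0 where there is no reading), "camera_matrix" (3x3 intrinsics, pixels), "cam_to_world" (4x4, takes a point from camera to world coordinates). Camera axes: x right, y down, z forward; pixel columns grow to the right and rows downward; lengths in m; the calibration is good to about 2 mm. A picture is of the moment at which its call begins.
- hand_in(): hands the job in, once; it reports no verdict.
Trained networks look in the newest picture that a camera, given by its name, has taken for a name from the list of things; names that differ only in an ending like _2 or _b are one class to them, and where a whole thing is asked for, a point or a joint stands for the part that bears it (a point fixed in the world has none). Each returns a list of dicts, best first, with "conf" (0 to 1); they miss things now and then, are a little off and sometimes report something else, mostly with a low value. They report only what shows in the picture. A call takes as long as a camera call. They do not tell look-alikes from the thing itself.
- spot_in(camera, label): "box" ([centre column, centre row, width, height] in pixels, round what is visible of it).
- cut_out(camera, label): "mask" (480x640 bool, what is visible of it) and "box" ([centre column, centre row, width, height] in pixels, round what is visible of it).
The state is a dict: "t": time; "q": joint angles; "joint_vel": joint speeds; "joint_torque": joint torques, N m; "eef_pos": TCP position; "tool_rot": TCP orientation; "contact_force": force on the tool from outside, world axes, zero at the start; "torque": the same for the moment, N m; "gripper_width": opening from 0.0 (shut) to 1.0 (fully open).
Only numpy, scipy, OpenCV 4.12 (cv2) and the standard library are available. Lean on these libraries where they do the work, as an engineer would, in place of code of your own. Each camera call takes 0.05 s, during which the arm holds its last target. There are 200 camera calls.

TASK

Check the lid spring of the drained water bath. Someone has left the red tube rack on the lid: lift it off, keeping it upright, and set it down on the blue mat; then grip the black handle bar, raise the lid smoothly just past its balance point, where the spring takes over, without letting it fly open, and ease it back to about five degrees below that point. Finish while holding it there by the bar, still gripped and motionless, and leave the other bench things where they are.

Things in the scene. Friction and masses are not known exactly. Their poses are not given: they have to be found in the camera images.
- bath: Compact steel water bath, fixed, drained: case 235 (x) x 250 (y) x 145 mm high, blue keypad on the front. Origin: centre of the underside, on the bench; z up, its -x is its front, facing roughly the robot. Its spring-hinged flat steel lid is 12 mm thick, its top 159 mm above the bench when shut, and reaches from 112 mm behind to 121 mm in front of the origin, 250 mm wide.
- lid_hinge (a point): Point on the lid's hinge axis, middle of the width: 100 mm behind and 149 mm above the bath's origin. The axis is level, along the bath's y. At lid angle q the bar's centre lies 263.5 cos q - 4 sin q mm ahead of it (towards the bath's front, -x) and 263.5 sin q + 4 cos q mm above it.
- lid_bar (a point): Middle of the black round handle bar ahead of the lid's front edge; moves with the lid. Bar 12 mm thick, along the bath's y, 104 mm clear between its posts, 36 mm clear gap to the lid, open above and below; 153 mm above the bench when shut. Pinch it from above, one finger in front, one behind: being round it turns between the fingers, so the gripper may keep pointing down as the lid rises.
- lid (a joint): Lid angle, rad: 0 shut (start), grows as the front rises, stop at 1.35. Lid 0.95 kg against a nearly constant hinge spring torque of 0.73 N m. Balance point 0.72 rad (41 degrees): below it the lid falls shut by itself (it takes about 1 N at the bar to lift when shut, 0.25 N at 0.62 rad), above it the spring drives it open, ever harder. Hinge friction is slight.
- rack: Red plastic microtube rack with five capped tubes, loose, 0.14 kg, standing on the bath's lid at the start: 56 (x, the width to grip) x 120 (y, long) x 40 mm high, caps up to 51 mm. Origin: centre of the underside, z up.
- mat: Blue silicone mat lying fixed on the bench, 180 (x) x 220 (y) x 4 mm thick. Origin: centre of its underside on the bench, z up. Clear at the start; left or right of the bath.
- yellow_rack: Yellow wire tube rack with four capped tubes, loose bystander, 180 x 90 mm, 115 mm high; origin under its centre.
- spray: Clear spray bottle with a red head, loose bystander, 68 mm in diameter, 189 mm high; origin under its centre.
- dewar: Steel vacuum flask with a white stopper, loose bystander, 84 mm in diameter, 172 mm high; origin under its centre.
There are look-alikes about, which are no part of the job. Of the things like the rack, leave any that is grey or pink; of the rest the larger one is meant.

How it is judged:
On the way, in this order (a step that is already met when the one before it is completed fails the run):
1. the red rack stands upright on the blue mat, let go (x of rack in the frame of mat between -0.085 and 0.085 m and y of rack in the frame of mat between -0.105 and 0.105 m and height (world z) of rack below 0.012 m and angle between rack's own z axis and vertical below 0.15 rad and linear speed of rack below 0.03 m/s and contact force between the fingers and rack below 0.1 N), for 0.2 s.
2. the lid is raised past its balance point (beyond 0.74 rad) with the fingers on it (value of joint lid above 0.74 rad and contact force between the fingers and bath above 0.5 N), for 0.1 s.
At the end, for the whole second after the job is handed in: The lid stands still between 0.56 and 0.695 rad (1.5 to 9 degrees below its balance point at 0.72), held by the fingers gripping the bar and by nothing else, and the red rack stands upright and at rest with its centre over the blue mat (value of joint lid between 0.56 and 0.695 rad and velocity of joint lid between -0.05 and 0.05 rad/s and contact force between the fingers and bath above 0.5 N and distance between the grasp point and lid_bar below 0.07 m and contact force between each of rack, yellow_rack, spray, dewar and bath below 0.05 N and x of rack in the frame of mat between -0.085 and 0.085 m and y of rack in the frame of mat between -0.105 and 0.105 m and height (world z) of rack below 0.012 m and angle between rack's own z axis and vertical below 0.15 rad and linear speed of rack below 0.03 m/s); the arm keeps its last pose, push and grip.
It fails at once if the lid flies open or slams (faster than 1.5 rad/s) (velocity of joint lid above 1.5 rad/s or velocity of joint lid below -1.5 rad/s).
It fails at once if the lid goes far past its balance point, nearly wide open (beyond 1.15 rad) (value of joint lid above 1.15 rad).
It fails at once if the red rack is tipped (more than 35 degrees) (angle between rack's own z axis and vertical above 0.6 rad).
It fails at once if another bench thing is pushed away or tipped over (distance of any of yellow_rack, spray, dewar from where it was at the start of the episode above 0.03 m or angle between any of yellow_rack, spray, dewar's own z axis and vertical above 0.4 rad).
It also fails if it takes over 64 s, if anything falls off the work surface, if the arm or the gripper's body presses on something with over 40 N, if the wrist force passes 120 N, or if a joint passes its speed limit or range.

## Working session

There is one attempt and no reset: what is moved stays moved. The work goes in short steps, Python scripts to look and compute and a shell command to move; the robot and the scene stay as the last step left them, time stands still between calls to the robot, and variables do not carry over. Pictures are saved under pics/ and viewed, about 8 in all and at most 12, crops included, and the job is handed in when it is done.

```bash
mkdir -p pics
cat > h.py <<'E'
import numpy as np,cv2
from station import *
def pts(c,m=None):
    d=c["range_z"];v,u=np.nonzero((d>0)&(m if m is not None else True))
    z=d[v,u];K=c["camera_matrix"];T=c["cam_to_world"]
    p=np.c_[(u-K[0,2])*z/K[0,0],(v-K[1,2])*z/K[1,1],z]
    return p@T[:3,:3].T+T[:3,3],u,v
E
python3 - <<'E'
from h import *
ims=[]
for n in ["scene","side"]:
    c=read_camera(n);im=c["pixels"].copy();ims.append(im)
    cv2.imwrite(f"pics/{n}0.png",im)
    for l in ["bath","rack","mat","yellow_rack","spray","dewar","lid_bar"]:
        for r in cut_out(n,l)[:4]:
            P,u,v=pts(c,r["mask"])
            if len(P)<20: continue
            print(n,l,round(r["conf"],2),np.round(r["box"]).astype(int),"med",np.round(np.median(P,0),3),"lo",np.round(np.percentile(P,2,0),3),"hi",np.round(np.percentile(P,98,0),3))
print(get_obs())
E
```

```text
scene bath 0.91 [248 261 125 141] med [ 0.682 -0.196  0.159] lo [ 0.477 -0.316  0.018] hi [ 0.762 -0.053  0.164]
scene rack 0.85 [281 189  36  42] med [ 0.348 -0.104  0.041] lo [ 0.283 -0.153  0.001] hi [ 0.4   -0.061  0.054]
scene rack 0.77 [261 228  59  35] med [ 0.599 -0.146  0.199] lo [ 0.553 -0.205  0.16 ] hi [ 0.623 -0.088  0.212]
scene rack 0.67 [344 224  20  31] med [0.476 0.062 0.031] lo [0.436 0.035 0.007] hi [0.517 0.093 0.04 ]
scene rack 0.66 [232 199  23  26] med [ 0.373 -0.255  0.027] lo [ 0.33  -0.288  0.008] hi [ 0.397 -0.223  0.036]
scene mat 0.57 [412 264  93  67] med [0.61  0.233 0.005] lo [ 0.516  0.128 -0.   ] hi [0.694 0.341 0.011]
scene yellow_rack 0.81 [498 234  57  77] med [0.581 0.455 0.062] lo [ 0.482  0.425 -0.001] hi [0.657 0.524 0.12 ]
scene spray 0.68 [131 248  53  53] med [ 0.577 -0.471  0.113] lo [ 0.548 -0.512  0.01 ] hi [ 0.597 -0.446  0.191]
scene spray 0.47 [246 261 124 138] med [ 0.682 -0.196  0.159] lo [ 0.471 -0.314  0.019] hi [ 0.762 -0.053  0.164]
scene dewar 0.69 [326 320  40  62] med [ 0.822 -0.009  0.154] lo [ 0.761 -0.049  0.002] hi [0.83
[... 1569 characters left out ...]
.19 ]
{'t': 0.8, 'q': array([-0.10812286,  0.47698021,  0.02239901,  1.55537923, -0.01150651,
        1.10929853, -0.08308206]), 'joint_vel': array([-0.0012957 ,  0.00094719,  0.00125241,  0.00093181, -0.00039423,
       -0.00076454,  0.00015501]), 'joint_torque': array([-1.36143914e-03, -5.96261537e+01,  1.60564385e+00, -2.81529880e+01,
        1.24305676e-02,  1.40802353e-03,  2.38970392e-05]), 'eef_pos': array([6.75027802e-01, 2.54203068e-05, 2.50329953e-01]), 'tool_rot': array([ 0.50001343,  0.50001726,  0.49999552, -0.49997379]), 'contact_force': array([-0.02705151,  0.04936846,  0.18623494]), 'torque': array([-0.02407475,  0.04555134,  0.03055644]), 'gripper_width': 0.9999480854511228}
```

View pics/scene0.png

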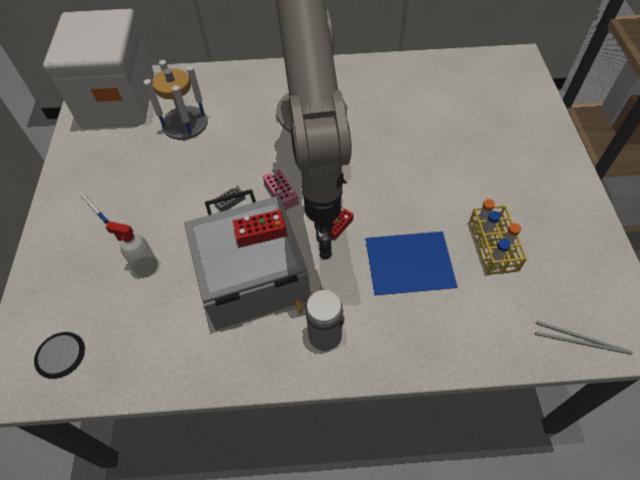

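View pics/side0.png

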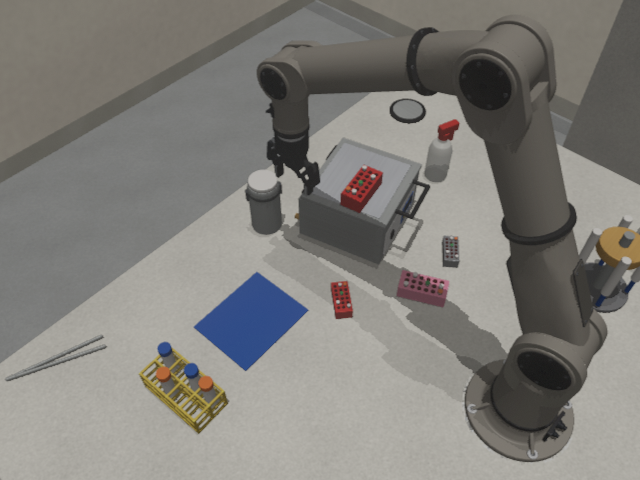

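Both pictures show four rack-like things: red on the lid (scene 261,228), small red on the bench (344,224), pink (281,189) and grey (232,199). The large red one on the lid fits: it is neither grey nor pink, it is the larger red one, and it stands on the lid. I'll confirm that in a crop and measure the poses.

Run:
```python
from h import *
from scipy.spatial import cKDTree
A=[];col=[]
for n in ["scene","side"]:
    c=read_camera(n)
    if n=="scene": cv2.imwrite("pics/crop.png",cv2.resize(c["pixels"][170:340,170:370],None,fx=4,fy=4,interpolation=2)[:600])
    P,u,v=pts(c);A.append(P);col.append(c["pixels"][v,u])
    for nm,lo,hi in [("lid",(.45,-.36,.148),(.85,0,.166)),]:pass
def rect(P):
    (cx,cy),(w,h),a=cv2.minAreaRect((P[:,:2]*1000).astype(np.float32));return np.round([cx,cy,w,h,a],1)
def dens(P):
    t=cKDTree(P);k=np.array([len(x) for x in t.query_ball_point(P,.006)]);return P[k>=3]
for i,n in enumerate(["scene","side"]):
    P=A[i];C=cv2.cvtColor(col[i][None],cv2.COLOR_BGR2HSV)[0].astype(int)
    red=((C[:,0]<8)|(C[:,0]>172))&(C[:,1]>150)
    box=lambda lo,hi:np.all((P>lo)&(P<hi),1)
    r=dens(P[red&box((.5,-.26,.185),(.68,-.03,.225))]);print(n,"rack",len(r),rect(r),np.percentile(r[:,2],[5,50,95]))
    m=dens(P[(C[:,0]>100)&(C[:,0]<125)&(C[:,1]>150)&box((.45,.08,-.01),(.75,.39,.02))]);print("mat",rect(m))
    l=dens(P[box((.43,-.36,.150),(.85,-.03,.168))]);print("lid+bar",rect(l))
    dk=C[:,2]<60
    b=P[dk&box((.42,-.36,.135),(.56,-.03,.17))];print("bar",len(b),rect(b) if len(b)>3 else "",np.round(b[np.argsort(b[:,1])][::max(1,len(b)//12)],3).tolist())
    lt=dens(P[~dk&box((.43,-.36,.154),(.85,-.03,.166))&(C[:,1]<60)]);print("lidtop",rect(lt))
    d=P[box((.74,-.06,.05),(.90,.06,.2))];print("dewar",rect(d))
```

```text
scene rack 899 [ 587.5 -148.9   57.6  117.5   10.8] [0.18885235 0.19949963 0.20312412]
mat [605.7 234.6 179.7 217.    1.3]
lid+bar [ 656.  -180.1  412.4  250.1   14.9]
bar 233 [ 474.9 -196.7   49.   189.6   10.5] [[0.479, -0.292, 0.154], [0.479, -0.283, 0.161], [0.515, -0.279, 0.158], [0.475, -0.268, 0.15], [0.475, -0.254, 0.153], [0.467, -0.243, 0.159], [0.469, -0.231, 0.156], [0.456, -0.221, 0.159], [0.453, -0.21, 0.159], [0.454, -0.2, 0.159], [0.456, -0.185, 0.156], [0.453, -0.174, 0.16], [0.478, -0.166, 0.157]]
lidtop [ 656.1 -180.1  412.1  250.1   14.9]
dewar [800.5  -7.9  80.6  84.1   9.1]
side rack 463 [ 584.4 -146.7   54.2  120.1   12.6] [0.19460924 0.19846927 0.20258203]
mat [603.8 237.2 177.7 217.8   1.7]
lid+bar [ 629.4 -186.2  355.8  254.8   15.1]
bar 222 [ 480.1 -226.2   46.1  129.9   15.1] [[0.494, -0.29, 0.149], [0.482, -0.279, 0.162], [0.495, -0.276, 0.158], [0.514, -0.272, 0.156], [0.469, -0.254, 0.157], [0.463, -0.237, 0.157], [0.457, -0.221, 0.155], [0.458, -0.204, 0.16], [0.45, -0.185, 0.16], [0.447, -0.174, 0.154], [0.465, -0.17, 0.154], [0.451, -0.167, 0.159], [0.484, -0.163, 0.153]]
lidtop [ 597.6 -194.7  273.1  254.6   15.3]
dewar [793.6  -3.   82.3  84.8  18.5]
```

View pics/crop.png

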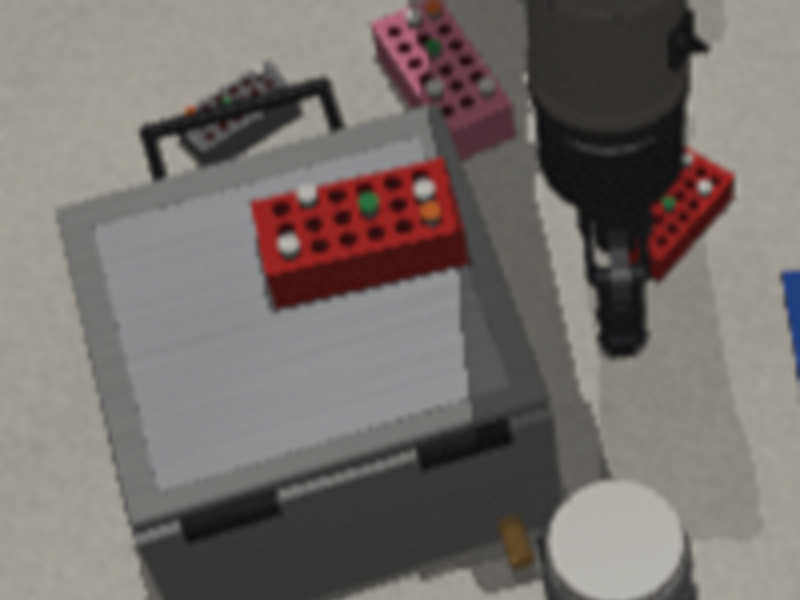

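The crop confirms it: the large red rack with five capped tubes is on the lid, and the small red, pink and grey ones stand on the bench. The rack is at about (0.586, -0.148) with yaw about 11.5°. The bath's yaw is about 15°. The mat is at (0.605, 0.236). I'll move above the rack first.

```bash
python3 -m jog '[{"gripper":0,"dx":-0.02,"dy":-0.03,"dz":0.01,"rz":3},{"gripper":0,"dx":-0.04,"dy":-0.07,"dz":0.02,"rz":6},{"gripper":0,"dx":-0.065,"dy":-0.11,"dz":0.03,"rz":9},{"gripper":0,"dx":-0.08,"dy":-0.135,"dz":0.03,"rz":11.5},{"gripper":0,"dx":-0.089,"dy":-0.148,"dz":0.03,"rz":11.5},{"gripper":0,"dx":-0.089,"dy":-0.148,"dz":0.03,"rz":11.5}]' 30
python3 - <<'E'
from h import *
print(tcp_to_tips, get_obs()["eef_pos"])
c=read_camera("wrist");cv2.imwrite("pics/w1.png",c["pixels"])
P,u,v=pts(c);C=cv2.cvtColor(c["pixels"][v,u][None],cv2.COLOR_BGR2HSV)[0].astype(int)
m=((C[:,0]<8)|(C[:,0]>172))&(C[:,1]>150)&np.all((P>(.5,-.26,.19))&(P<(.68,-.03,.225)),1)
print(m.sum(),cv2.minAreaRect((P[m,:2]*1000).astype(np.float32)),np.percentile(P[m],[1,50,99],axis=0).round(3))
# bar: heights around .15-.162, x<.5 ; lid front edge
b=np.all((P>(.40,-.36,.135)),1)&(P[:,2]<.168)&(P[:,0]<.56)
print(b.sum())
# bath frame fit from side+scene
a=np.radians(15);R=np.array([[np.cos(a),np.sin(a)],[-np.sin(a),np.cos(a)]])
for n in ["scene","side"]:
    c=read_camera(n);P,u,v=pts(c)
    k=np.all((P>(.42,-.36,.14)),1)&(P[:,2]<.167)&(P[:,0]<.80)&(P[:,1]<-.05+0*P[:,0])
    L=(P[k,:2]@R.T)
    print(n,"local range",np.percentile(L,[.5,1,2,98,99,99.5],axis=0).round(4).tolist())
    cy=np.median(L[:,1]); f=L[:,0].min()
    h,e=np.histogram(L[:,0],bins=np.arange(f,f+.09,.003));print(h,e[0].round(4))
E
```

```text
0.019 [ 6.75026517e-01 -1.99147074e-08  2.50338607e-01]
41 ((576.0045166015625, -102.793701171875), (57.057491302490234, 6.057084083557129), 25.171552658081055) [[ 0.551 -0.116  0.19 ]
 [ 0.555 -0.115  0.199]
 [ 0.602 -0.088  0.2  ]]
1660
scene local range [[0.386, -0.4677], [0.3886, -0.4664], [0.3918, -0.4643], [0.6694, -0.2249], [0.6714, -0.2222], [0.6725, -0.2206]]
[  8  30  50  74  56  11   8   9   8  10   4   9   4  12   6  11  51  78
  91 101  96  78  85  87  99 103  87 103  91] 0.3798
side local range [[0.3842, -0.4669], [0.3858, -0.4648], [0.3889, -0.4622], [0.6574, -0.2179], [0.6612, -0.2168], [0.6681, -0.2161]]
[ 37  56  47  36  16   9  11   6  11   8  13   6  10  10   9  13 114  89
  93  84  96  83  91  91 102  87  82  90  86  90] 0.3817$[0]: bad value
```

View pics/w1.png

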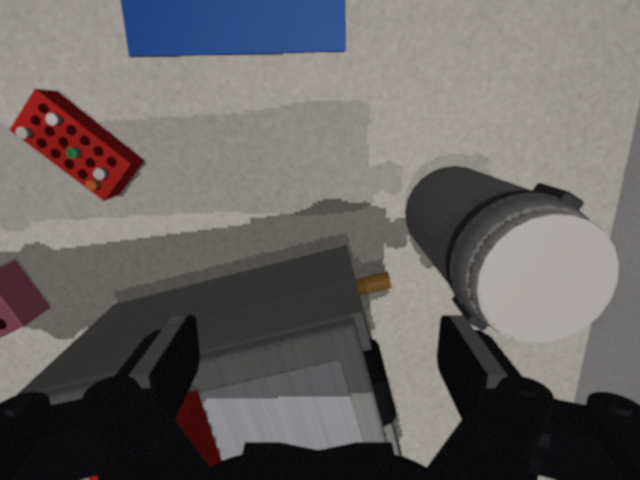

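The move was refused: the wrist picture still shows the start pose, with the mat at the top and the dewar at right (540,280). The rows probably need all their fields. I'll retry.

```bash
python3 -m jog '[{"gripper":0,"dx":-0.02,"dy":-0.03,"dz":0.01,"rx":0,"ry":0,"rz":3},{"gripper":0,"dx":-0.04,"dy":-0.07,"dz":0.02,"rx":0,"ry":0,"rz":6},{"gripper":0,"dx":-0.065,"dy":-0.11,"dz":0.03,"rx":0,"ry":0,"rz":9},{"gripper":0,"dx":-0.08,"dy":-0.135,"dz":0.03,"rx":0,"ry":0,"rz":11.5},{"gripper":0,"dx":-0.089,"dy":-0.148,"dz":0.03,"rx":0,"ry":0,"rz":11.5},{"gripper":0,"dx":-0.089,"dy":-0.148,"dz":0.03,"rx":0,"ry":0,"rz":11.5}]' 30
```

```text
t: 1.65
eef_pos: [0.585, -0.1501, 0.2804]
tool_rot: [0.547, 0.448, 0.546, -0.449]
contact_force: [0.6, -0.3, -0.5]
gripper_width: 1.0
```

```bash
python3 -m jog '[{"gripper":0,"dx":0,"dy":0.001,"dz":-0.03,"rx":0,"ry":0,"rz":0},{"gripper":0,"dx":0,"dy":0.001,"dz":-0.06,"rx":0,"ry":0,"rz":0},{"gripper":0,"dx":0,"dy":0.001,"dz":-0.08,"rx":0,"ry":0,"rz":0},{"gripper":0,"dx":0,"dy":0.001,"dz":-0.09,"rx":0,"ry":0,"rz":0},{"gripper":0,"dx":0,"dy":0.001,"dz":-0.09,"rx":0,"ry":0,"rz":0},{"gripper":0,"dx":0,"dy":0.001,"dz":-0.09,"rx":0,"ry":0,"rz":0}]' 30
python3 -m jog '[{"gripper":0.2,"dx":0,"dy":0,"dz":0,"rx":0,"ry":0,"rz":0},{"gripper":1,"dx":0,"dy":0,"dz":0,"rx":0,"ry":0,"rz":0},{"gripper":1,"dx":0,"dy":0,"dz":0,"rx":0,"ry":0,"rz":0},{"gripper":1,"dx":0,"dy":0,"dz":0,"rx":0,"ry":0,"rz":0},{"gripper":1,"dx":0,"dy":0,"dz":0,"rx":0,"ry":0,"rz":0},{"gripper":1,"dx":0,"dy":0,"dz":0,"rx":0,"ry":0,"rz":0},{"gripper":1,"dx":0,"dy":0,"dz":0,"rx":0,"ry":0,"rz":0},{"gripper":1,"dx":0,"dy":0,"dz":0,"rx":0,"ry":0,"rz":0}]' 30
```

```text
t: 2.25
eef_pos: [0.587, -0.146, 0.1909]
tool_rot: [0.548, 0.447, 0.548, -0.447]
contact_force: [0.4, -0.1, 0.2]
gripper_width: 0.998
t: 3.05
eef_pos: [0.5866, -0.1471, 0.1915]
tool_rot: [0.548, 0.448, 0.547, -0.447]
contact_force: [-1.2, 0.5, 6.1]
gripper_width: 0.649
```

```bash
python3 -m jog '[{"gripper":1,"dx":0,"dy":0,"dz":0.005,"rx":0,"ry":0,"rz":0},{"gripper":1,"dx":0,"dy":0,"dz":0.015,"rx":0,"ry":0,"rz":0},{"gripper":1,"dx":0,"dy":0,"dz":0.03,"rx":0,"ry":0,"rz":0},{"gripper":1,"dx":0,"dy":0,"dz":0.05,"rx":0,"ry":0,"rz":0},{"gripper":1,"dx":0,"dy":0,"dz":0.07,"rx":0,"ry":0,"rz":0},{"gripper":1,"dx":0,"dy":0,"dz":0.08,"rx":0,"ry":0,"rz":0},{"gripper":1,"dx":0,"dy":0,"dz":0.08,"rx":0,"ry":0,"rz":0}]'
python3 - <<'E'
from h import *
c=read_camera("side");cv2.imwrite("pics/s2.png",cv2.resize(c["pixels"][100:350,200:500],None,fx=2,fy=2))
E
```

```text
t: 3.75
eef_pos: [0.587, -0.1473, 0.2726]
tool_rot: [0.549, 0.448, 0.546, -0.447]
contact_force: [-0.4, 0.1, -0.8]
gripper_width: 0.648
```

View pics/s2.png

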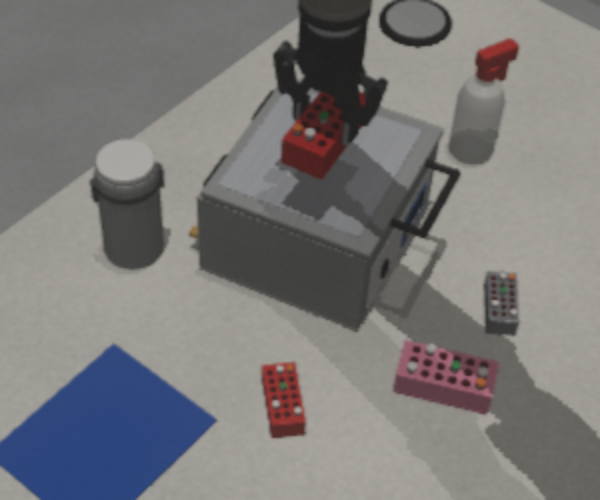

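The rack is held level and clear of the lid (crop 320,135). I'll carry it to the mat.

```bash
python3 -m jog '[{"gripper":1,"dx":0,"dy":0.01,"dz":0,"rx":0,"ry":0,"rz":0},{"gripper":1,"dx":0.002,"dy":0.03,"dz":0,"rx":0,"ry":0,"rz":-1},{"gripper":1,"dx":0.004,"dy":0.06,"dz":0,"rx":0,"ry":0,"rz":-2},{"gripper":1,"dx":0.006,"dy":0.1,"dz":0,"rx":0,"ry":0,"rz":-3},{"gripper":1,"dx":0.008,"dy":0.14,"dz":0,"rx":0,"ry":0,"rz":-4},{"gripper":1,"dx":0.01,"dy":0.18,"dz":0,"rx":0,"ry":0,"rz":-5},{"gripper":1,"dx":0.012,"dy":0.22,"dz":0,"rx":0,"ry":0,"rz":-6},{"gripper":1,"dx":0.014,"dy":0.26,"dz":0,"rx":0,"ry":0,"rz":-7},{"gripper":1,"dx":0.016,"dy":0.29,"dz":0,"rx":0,"ry":0,"rz":-8},{"gripper":1,"dx":0.018,"dy":0.32,"dz":0,"rx":0,"ry":0,"rz":-9}]'
python3 -m jog '[{"gripper":1,"dx":0,"dy":0.03,"dz":-0.01,"rx":0,"ry":0,"rz":0},{"gripper":1,"dx":0,"dy":0.05,"dz":-0.03,"rx":0,"ry":0,"rz":0},{"gripper":1,"dx":0,"dy":0.06,"dz":-0.06,"rx":0,"ry":0,"rz":0},{"gripper":1,"dx":0,"dy":0.063,"dz":-0.09,"rx":0,"ry":0,"rz":0},{"gripper":1,"dx":0,"dy":0.063,"dz":-0.12,"rx":0,"ry":0,"rz":0},{"gripper":1,"dx":0,"dy":0.063,"dz":-0.15,"rx":0,"ry":0,"rz":0},{"gripper":1,"dx":0,"dy":0.063,"dz":-0.18,"rx":0,"ry":0,"rz":0},{"gripper":1,"dx":0,"dy":0.063,"dz":-0.2,"rx":0,"ry":0,"rz":0},{"gripper":1,"dx":0,"dy":0.063,"dz":-0.215,"rx":0,"ry":0,"rz":0},{"gripper":1,"dx":0,"dy":0.063,"dz":-0.22,"rx":0,"ry":0,"rz":0}]'
python3 -m jog '[{"gripper":1,"dx":0,"dy":0,"dz":0,"rx":0,"ry":0,"rz":0},{"gripper":1,"dx":0,"dy":0,"dz":-0.005,"rx":0,"ry":0,"rz":0},{"gripper":1,"dx":0,"dy":0,"dz":-0.01,"rx":0,"ry":0,"rz":0},{"gripper":1,"dx":0,"dy":0,"dz":-0.012,"rx":0,"ry":0,"rz":0},{"gripper":1,"dx":0,"dy":0,"dz":-0.012,"rx":0,"ry":0,"rz":0}]'
```

```text
t: 4.8
eef_pos: [0.6028, 0.1755, 0.2689]
tool_rot: [0.51, 0.488, 0.512, -0.489]
contact_force: [0.0, -0.8, -2.1]
gripper_width: 0.649
t: 5.8
eef_pos: [0.6023, 0.236, 0.0479]
tool_rot: [0.51, 0.488, 0.512, -0.49]
contact_force: [0.2, -0.2, -1.8]
gripper_width: 0.646
t: 6.3
eef_pos: [0.604, 0.2359, 0.0383]
tool_rot: [0.511, 0.489, 0.511, -0.489]
contact_force: [-0.3, 0.7, -1.0]
gripper_width: 0.648
```

```bash
python3 -m jog '[{"gripper":1,"dx":0,"dy":0,"dz":-0.001,"rx":0,"ry":0,"rz":0},{"gripper":1,"dx":0,"dy":0,"dz":-0.002,"rx":0,"ry":0,"rz":0},{"gripper":1,"dx":0,"dy":0,"dz":-0.002,"rx":0,"ry":0,"rz":0}]'
```

```text
t: 6.6
eef_pos: [0.6042, 0.2361, 0.0367]
tool_rot: [0.511, 0.489, 0.511, -0.489]
contact_force: [-0.7, 0.1, 1.7]
gripper_width: 0.645
```

```bash
python3 -m jog '[{"gripper":0.3,"dx":0,"dy":0,"dz":0,"rx":0,"ry":0,"rz":0},{"gripper":0.1,"dx":0,"dy":0,"dz":0,"rx":0,"ry":0,"rz":0},{"gripper":0,"dx":0,"dy":0,"dz":0,"rx":0,"ry":0,"rz":0},{"gripper":0,"dx":0,"dy":0,"dz":0,"rx":0,"ry":0,"rz":0},{"gripper":0,"dx":0,"dy":0,"dz":0,"rx":0,"ry":0,"rz":0},{"gripper":0,"dx":0,"dy":0,"dz":0,"rx":0,"ry":0,"rz":0}]'
python3 -m jog '[{"gripper":0,"dx":0,"dy":0,"dz":0.02,"rx":0,"ry":0,"rz":0},{"gripper":0,"dx":0,"dy":0,"dz":0.05,"rx":0,"ry":0,"rz":0},{"gripper":0,"dx":0,"dy":0,"dz":0.09,"rx":0,"ry":0,"rz":0},{"gripper":0,"dx":0,"dy":0,"dz":0.13,"rx":0,"ry":0,"rz":0},{"gripper":0,"dx":0,"dy":0,"dz":0.17,"rx":0,"ry":0,"rz":0},{"gripper":0,"dx":0,"dy":0,"dz":0.2,"rx":0,"ry":0,"rz":0},{"gripper":0,"dx":0,"dy":0,"dz":0.22,"rx":0,"ry":0,"rz":0},{"gripper":0,"dx":0,"dy":0,"dz":0.22,"rx":0,"ry":0,"rz":0}]'
python3 - <<'E'
from h import *
for n in ["side","scene"]:
    c=read_camera(n)
    P,u,v=pts(c);C=cv2.cvtColor(c["pixels"][v,u][None],cv2.COLOR_BGR2HSV)[0].astype(int)
    m=((C[:,0]<8)|(C[:,0]>172))&(C[:,1]>150)&np.all((P>(.5,.1,.03))&(P<(.7,.36,.08)),1)
    print(m.sum(),cv2.minAreaRect((P[m,:2]*1000).astype(np.float32)),np.percentile(P[m,2],[5,50,90]))
    a=np.radians(15);R=np.array([[np.cos(a),np.sin(a)],[-np.sin(a),np.cos(a)]])
    k=(C[:,2]<70)&np.all((P>(.42,-.36,.14))&(P<(.56,-.05,.168)),1);L=P[k]@np.block([[R,np.zeros((2,1))],[np.zeros((1,2)),1]]).T
    L=L[L[:,0]<.402];print("bar",len(L),np.percentile(L,[2,10,50,90,98],axis=0).round(4).tolist(), np.degrees(np.polyfit(L[:,1],L[:,0],1)[0]))
E
```

```text
t: 7.2
eef_pos: [0.604, 0.236, 0.0363]
tool_rot: [0.511, 0.489, 0.511, -0.489]
contact_force: [-0.3, 0.2, -0.4]
gripper_width: 1.0
t: 8.0
eef_pos: [0.6056, 0.2367, 0.2601]
tool_rot: [0.512, 0.491, 0.51, -0.487]
contact_force: [-0.1, -0.9, 0.3]
gripper_width: 1.005
381 ((603.2254638671875, 236.97940063476562), (56.30171585083008, 118.20977783203125), 3.2990620136260986) [0.04011325 0.04411528 0.04748682]
bar 154 [[0.3828, -0.3994, 0.1517], [0.3835, -0.3946, 0.1534], [0.3873, -0.3359, 0.1565], [0.3956, -0.285, 0.1609], [0.3994, -0.2809, 0.1629]] 0.5512257807188932
768 ((605.2465209960938, 233.5963897705078), (58.882171630859375, 120.21974182128906), 2.3968021869659424) [0.0336809  0.04490226 0.0481194 ]
bar 194 [[0.383, -0.4039, 0.1516], [0.3862, -0.3933, 0.153], [0.3908, -0.3427, 0.1578], [0.3946, -0.2944, 0.1614], [0.4001, -0.2853, 0.1628]] -0.2601745467327676
```

The rack is centred on the mat and level (both cameras: about (0.604, 0.235), top about 0.044). Next is the bar at about (0.463, -0.230, 0.153). I'll close to about a 36 mm opening so the rear finger fits the gap.

```bash
python3 -m jog '[{"gripper":0.3,"dx":-0.004,"dy":-0.012,"dz":0,"rx":0,"ry":0,"rz":1},{"gripper":0.58,"dx":-0.012,"dy":-0.04,"dz":0,"rx":0,"ry":0,"rz":2},{"gripper":0.58,"dx":-0.024,"dy":-0.08,"dz":0,"rx":0,"ry":0,"rz":3.5},{"gripper":0.58,"dx":-0.037,"dy":-0.12,"dz":0,"rx":0,"ry":0,"rz":5},{"gripper":0.58,"dx":-0.05,"dy":-0.16,"dz":0,"rx":0,"ry":0,"rz":6.5},{"gripper":0.58,"dx":-0.062,"dy":-0.2,"dz":0,"rx":0,"ry":0,"rz":8},{"gripper":0.58,"dx":-0.075,"dy":-0.24,"dz":0,"rx":0,"ry":0,"rz":9},{"gripper":0.58,"dx":-0.087,"dy":-0.28,"dz":0,"rx":0,"ry":0,"rz":10},{"gripper":0.58,"dx":-0.1,"dy":-0.32,"dz":0,"rx":0,"ry":0,"rz":11},{"gripper":0.58,"dx":-0.11,"dy":-0.36,"dz":0,"rx":0,"ry":0,"rz":12.5}]'
python3 -m jog '[{"gripper":0.58,"dx":-0.012,"dy":-0.04,"dz":0,"rx":0,"ry":0,"rz":0},{"gripper":0.58,"dx":-0.024,"dy":-0.075,"dz":0,"rx":0,"ry":0,"rz":0},{"gripper":0.58,"dx":-0.03,"dy":-0.095,"dz":0,"rx":0,"ry":0,"rz":0},{"gripper":0.58,"dx":-0.032,"dy":-0.106,"dz":0,"rx":0,"ry":0,"rz":0},{"gripper":0.58,"dx":-0.032,"dy":-0.106,"dz":0,"rx":0,"ry":0,"rz":0},{"gripper":0.58,"dx":-0.032,"dy":-0.106,"dz":0,"rx":0,"ry":0,"rz":0}]'
python3 - <<'E'
from h import *
c=read_camera("wrist");cv2.imwrite("pics/w2.png",c["pixels"])
o=get_obs();print(o["eef_pos"],o["q"],o["contact_force"])
E
```

```text
t: 9.1
eef_pos: [0.4921, -0.1254, 0.2547]
tool_rot: [0.56, 0.43, 0.562, -0.431]
contact_force: [1.3, -0.6, 0.2]
gripper_width: 0.422
t: 9.7
eef_pos: [0.4623, -0.2286, 0.2556]
tool_rot: [0.561, 0.43, 0.562, -0.43]
contact_force: [-0.4, 0.8, -0.5]
gripper_width: 0.423
[ 0.46252666 -0.22825656  0.25577475] [ 0.25582072  0.20857505  0.09491117  1.93066337 -0.02403727  1.0043622
  0.62576402] [ 0.26486504  0.04074811 -0.5681788 ]
```

View pics/w2.png

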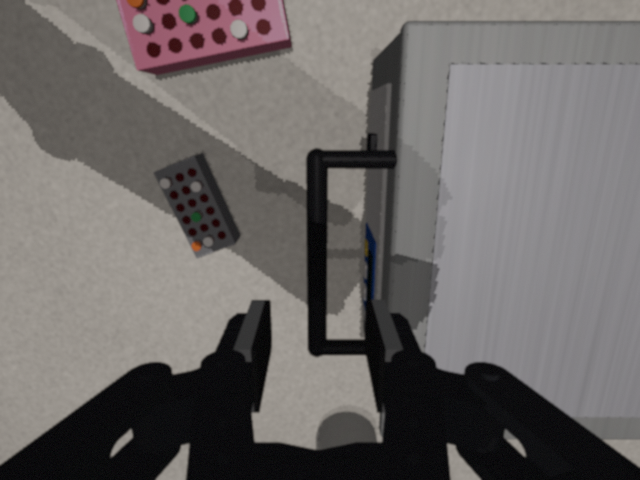

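The bar stands vertical in the picture at column 317 (rows 155–348), midway between the fingers (268 and 368), with its yaw aligned. I'll check the position from depth.

Run:
```python
from h import *
c=read_camera("wrist")
P,u,v=pts(c);k=(abs(P[:,2]-.156)<.012)&(u>300)&(u<332)&(v>140)&(v<362)
B=P[k];a=np.radians(15);L=B[:,:2]@np.array([[np.cos(a),np.sin(a)],[-np.sin(a),np.cos(a)]]).T
print(len(B),L.min(0),L.max(0),np.median(L,0),np.median(B[:,2]),np.degrees(np.arctan(-np.polyfit(L[:,1],L[:,0],1)[0]))+15)
print((np.array([[np.cos(a),-np.sin(a)],[np.sin(a),np.cos(a)]])@np.c_[np.median(L,0)]).ravel())
```

```text
4414 [ 0.37938804 -0.41129674] [ 0.39506275 -0.28434916] [ 0.3856687 -0.3395649] 0.15830544517557266 15.20227034342479
[ 0.46041322 -0.2281761 ]
```

```bash
python3 -m jog '[{"gripper":0.58,"dx":-0.001,"dy":-0.004,"dz":-0.02,"rx":0,"ry":0,"rz":0},{"gripper":0.58,"dx":-0.001,"dy":-0.004,"dz":-0.045,"rx":0,"ry":0,"rz":0},{"gripper":0.58,"dx":-0.001,"dy":-0.004,"dz":-0.07,"rx":0,"ry":0,"rz":0},{"gripper":0.58,"dx":-0.001,"dy":-0.004,"dz":-0.09,"rx":0,"ry":0,"rz":0},{"gripper":0.58,"dx":-0.001,"dy":-0.004,"dz":-0.099,"rx":0,"ry":0,"rz":0},{"gripper":0.58,"dx":-0.001,"dy":-0.004,"dz":-0.099,"rx":0,"ry":0,"rz":0},{"gripper":0.58,"dx":-0.001,"dy":-0.004,"dz":-0.099,"rx":0,"ry":0,"rz":0}]'
python3 -m jog '[{"gripper":1,"dx":0,"dy":0,"dz":0,"rx":0,"ry":0,"rz":0},{"gripper":1,"dx":0,"dy":0,"dz":0,"rx":0,"ry":0,"rz":0},{"gripper":1,"dx":0,"dy":0,"dz":0,"rx":0,"ry":0,"rz":0},{"gripper":1,"dx":0,"dy":0,"dz":0,"rx":0,"ry":0,"rz":0},{"gripper":1,"dx":0,"dy":0,"dz":0,"rx":0,"ry":0,"rz":0},{"gripper":1,"dx":0,"dy":0,"dz":0,"rx":0,"ry":0,"rz":0},{"gripper":1,"dx":0,"dy":0,"dz":0,"rx":0,"ry":0,"rz":0}]' 30
python3 - <<'E'
import numpy as np
a=np.radians(15)
for q in [0,.08,.16,.24,.32,.4,.48,.56,.62,.64,.68,.72,.76,.79]:
    d=.2635-(.2635*np.cos(q)-.004*np.sin(q));z=.2635*np.sin(q)+.004*np.cos(q)-.004
    print(q,np.round([d*np.cos(a),d*np.sin(a),z],4))
E
```

```text
t: 10.5
eef_pos: [0.4618, -0.2337, 0.158]
tool_rot: [0.561, 0.43, 0.561, -0.43]
contact_force: [-0.6, -0.5, -0.1]
gripper_width: 0.419
t: 11.2
eef_pos: [0.4629, -0.2339, 0.1583]
tool_rot: [0.562, 0.431, 0.56, -0.43]
contact_force: [4.5, 2.0, 1.7]
gripper_width: 0.124
0 [0. 0. 0.]
0.08 [0.0011 0.0003 0.021 ]
0.16 [0.0039 0.001  0.0419]
0.24 [0.0082 0.0022 0.0625]
0.32 [0.0141 0.0038 0.0827]
0.4 [0.0216 0.0058 0.1023]
0.48 [0.0305 0.0082 0.1212]
0.56 [0.0409 0.011  0.1394]
0.62 [0.0496 0.0133 0.1524]
0.64 [0.0527 0.0141 0.1566]
0.68 [0.059  0.0158 0.1648]
0.72 [0.0657 0.0176 0.1728]
0.76 [0.0727 0.0195 0.1804]
0.79 [0.0781 0.0209 0.186 ]
```

Gripped at about 10.5 mm. I'll raise the lid along its arc.

```bash
python3 -m jog '[{"gripper":1,"dx":0.001,"dy":0,"dz":0.003,"rx":0,"ry":0,"rz":0},{"gripper":1,"dx":0.001,"dy":0,"dz":0.01,"rx":0,"ry":0,"rz":0},{"gripper":1,"dx":0.0021,"dy":0.0003,"dz":0.021,"rx":0,"ry":0,"rz":0},{"gripper":1,"dx":0.003,"dy":0.0006,"dz":0.0315,"rx":0,"ry":0,"rz":0},{"gripper":1,"dx":0.0049,"dy":0.001,"dz":0.0419,"rx":0,"ry":0,"rz":0},{"gripper":1,"dx":0.007,"dy":0.0016,"dz":0.0522,"rx":0,"ry":0,"rz":0},{"gripper":1,"dx":0.0092,"dy":0.0022,"dz":0.0625,"rx":0,"ry":0,"rz":0},{"gripper":1,"dx":0.012,"dy":0.003,"dz":0.0726,"rx":0,"ry":0,"rz":0},{"gripper":1,"dx":0.0146,"dy":0.0036,"dz":0.08,"rx":0,"ry":0,"rz":0},{"gripper":1,"dx":0.0151,"dy":0.0038,"dz":0.0827,"rx":0,"ry":0,"rz":0}]'
python3 - <<'E'
from h import *
c=read_camera("side");cv2.imwrite("pics/s3.png",cv2.resize(c["pixels"][100:350,200:500],None,fx=2,fy=2))
o=get_obs();print(o["eef_pos"],o["contact_force"],o["gripper_width"])
E
```

```text
t: 12.2
eef_pos: [0.477, -0.23, 0.2406]
tool_rot: [0.562, 0.431, 0.561, -0.43]
contact_force: [7.8, 0.6, -5.0]
gripper_width: 0.129
[ 0.47708963 -0.22999632  0.24072145] [ 6.85814136  0.77101191 -3.74624453] 0.12117307365367631
```

View pics/s3.png

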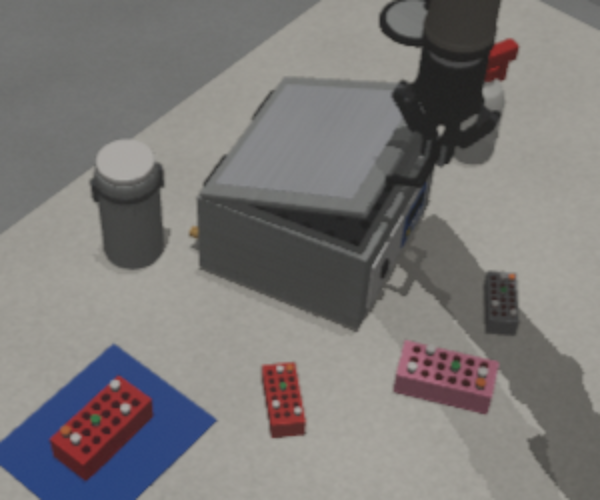

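The lid is up about 0.3 rad with the bar in the fingers, and the red rack stands on the mat. I'll continue along the arc.

```bash
python3 -m jog '[{"gripper":1,"dx":0.003,"dy":0.0005,"dz":0.005,"rx":0,"ry":0,"rz":0},{"gripper":1,"dx":0.0055,"dy":0.001,"dz":0.0099,"rx":0,"ry":0,"rz":0},{"gripper":1,"dx":0.009,"dy":0.002,"dz":0.0196,"rx":0,"ry":0,"rz":0},{"gripper":1,"dx":0.0134,"dy":0.0032,"dz":0.0291,"rx":0,"ry":0,"rz":0},{"gripper":1,"dx":0.018,"dy":0.0044,"dz":0.0385,"rx":0,"ry":0,"rz":0},{"gripper":1,"dx":0.023,"dy":0.0058,"dz":0.0477,"rx":0,"ry":0,"rz":0},{"gripper":1,"dx":0.0283,"dy":0.0072,"dz":0.0567,"rx":0,"ry":0,"rz":0},{"gripper":1,"dx":0.034,"dy":0.0087,"dz":0.0654,"rx":0,"ry":0,"rz":0},{"gripper":1,"dx":0.037,"dy":0.0095,"dz":0.0697,"rx":0,"ry":0,"rz":0},{"gripper":1,"dx":0.037,"dy":0.0095,"dz":0.0697,"rx":0,"ry":0,"rz":0}]'
cat > lid.py <<'E'
from h import *
a=np.radians(15);R=np.array([[np.cos(a),np.sin(a)],[-np.sin(a),np.cos(a)]])
H=np.array([.386+.2635,.149])
o=get_obs();e=o["eef_pos"];x=R[0]@e[:2]
d=np.array([H[0]-x,e[2]-.004-H[1]]);print("tcp angle",np.arctan2(d[1],d[0])-np.arctan2(.004,.2635),"r",np.hypot(*d),o["contact_force"],o["gripper_width"])
for n in ["side","scene"]:
    c=read_camera(n);P,u,v=pts(c);C=cv2.cvtColor(c["pixels"][v,u][None],cv2.COLOR_BGR2HSV)[0].astype(int)
    L=P[:,:2]@R.T;k=(C[:,1]<40)&(C[:,2]>90)&(L[:,0]>.43)&(L[:,0]<.64)&(L[:,1]>-.45)&(L[:,1]<-.24)&(P[:,2]>.175)
    x,z=L[k,0],P[k,2]
    for _ in range(6):
        p=np.polyfit(x,z,1);r=abs(z-np.polyval(p,x));g=r<max(.004,np.median(r)*2);x,z=x[g],z[g]
    print(n,len(x),"lid angle",np.arctan(-p[0]))
E
python3 lid.py
```

```text
t: 13.25
eef_pos: [0.5123, -0.2206, 0.3111]
tool_rot: [0.56, 0.43, 0.562, -0.431]
contact_force: [-7.6, 0.4, 3.9]
gripper_width: 0.123
tcp angle 0.626208587430833 r 0.2643265286498285 [-7.62086786  0.39850192  3.85074026] 0.12297601810602757
side 1936 lid angle 0.6225304948938594
scene 5311 lid angle 0.6249933957115542
```

```bash
python3 -m jog '[{"gripper":1,"dx":0.002,"dy":0.0008,"dz":0.0042,"rx":0,"ry":0,"rz":0},{"gripper":1,"dx":0.0052,"dy":0.0017,"dz":0.0083,"rx":0,"ry":0,"rz":0},{"gripper":1,"dx":0.0085,"dy":0.0025,"dz":0.0124,"rx":0,"ry":0,"rz":0},{"gripper":1,"dx":0.0117,"dy":0.0034,"dz":0.0164,"rx":0,"ry":0,"rz":0},{"gripper":1,"dx":0.0151,"dy":0.0043,"dz":0.0204,"rx":0,"ry":0,"rz":0},{"gripper":1,"dx":0.0186,"dy":0.0053,"dz":0.0243,"rx":0,"ry":0,"rz":0},{"gripper":1,"dx":0.0221,"dy":0.0062,"dz":0.028,"rx":0,"ry":0,"rz":0},{"gripper":1,"dx":0.0257,"dy":0.0072,"dz":0.0318,"rx":0,"ry":0,"rz":0},{"gripper":1,"dx":0.0275,"dy":0.0076,"dz":0.0336,"rx":0,"ry":0,"rz":0},{"gripper":1,"dx":0.0275,"dy":0.0076,"dz":0.0336,"rx":0,"ry":0,"rz":0}]'
python3 -m jog '[{"gripper":1,"dx":0,"dy":0,"dz":0,"rx":0,"ry":0,"rz":0},{"gripper":1,"dx":0,"dy":0,"dz":0,"rx":0,"ry":0,"rz":0}]'
python3 lid.py
```

```text
t: 14.35
eef_pos: [0.5401, -0.2131, 0.3453]
tool_rot: [0.561, 0.43, 0.561, -0.431]
contact_force: [-8.2, 0.5, 7.9]
gripper_width: 0.121
t: 14.55
eef_pos: [0.5399, -0.2132, 0.345]
tool_rot: [0.561, 0.43, 0.561, -0.431]
contact_force: [-8.4, 1.4, 7.5]
gripper_width: 0.122
tcp angle 0.7936701269316834 r 0.2653955423065827 [-8.36541975  1.38557893  7.450535  ] 0.12226717465901706
side 1616 lid angle 0.7827087516672748
scene 4965 lid angle 0.7930564078816645
```

Both cameras put the lid at 0.78–0.79 rad, past the balance point and held there. I'll ease it back to about 0.635.

```bash
python3 -m jog '[{"gripper":1,"dx":-0.002,"dy":-0.0005,"dz":-0.0018,"rx":0,"ry":0,"rz":0},{"gripper":1,"dx":-0.006,"dy":-0.0014,"dz":-0.0056,"rx":0,"ry":0,"rz":0},{"gripper":1,"dx":-0.0098,"dy":-0.0024,"dz":-0.0094,"rx":0,"ry":0,"rz":0},{"gripper":1,"dx":-0.0133,"dy":-0.0033,"dz":-0.0132,"rx":0,"ry":0,"rz":0},{"gripper":1,"dx":-0.0168,"dy":-0.0042,"dz":-0.0172,"rx":0,"ry":0,"rz":0},{"gripper":1,"dx":-0.02,"dy":-0.0051,"dz":-0.021,"rx":0,"ry":0,"rz":0},{"gripper":1,"dx":-0.0233,"dy":-0.006,"dz":-0.0252,"rx":0,"ry":0,"rz":0},{"gripper":1,"dx":-0.0258,"dy":-0.0066,"dz":-0.0285,"rx":0,"ry":0,"rz":0},{"gripper":1,"dx":-0.027,"dy":-0.007,"dz":-0.03,"rx":0,"ry":0,"rz":0},{"gripper":1,"dx":-0.027,"dy":-0.007,"dz":-0.03,"rx":0,"ry":0,"rz":0}]'
python3 -m jog '[{"gripper":1,"dx":0,"dy":0,"dz":0,"rx":0,"ry":0,"rz":0},{"gripper":1,"dx":0,"dy":0,"dz":0,"rx":0,"ry":0,"rz":0},{"gripper":1,"dx":0,"dy":0,"dz":0,"rx":0,"ry":0,"rz":0},{"gripper":1,"dx":0,"dy":0,"dz":0,"rx":0,"ry":0,"rz":0},{"gripper":1,"dx":0,"dy":0,"dz":0,"rx":0,"ry":0,"rz":0}]'
python3 lid.py
python3 - <<'E'
from h import *
a=read_camera("side")["pixels"];b=read_camera("scene")["pixels"]
cv2.imwrite("pics/end.png",np.hstack([cv2.resize(a[100:450,150:510],(400,389)),cv2.resize(b[130:400,90:540],(400,240))[:240] if 0 else cv2.copyMakeBorder(cv2.resize(b[130:400,90:540],(400,240)),0,149,0,0,0)]))
print(abs(get_obs()["joint_vel"]).max())
E
```

```text
t: 15.65
eef_pos: [0.5136, -0.2202, 0.3134]
tool_rot: [0.561, 0.43, 0.561, -0.431]
contact_force: [-4.8, -0.8, 3.3]
gripper_width: 0.122
t: 16.15
eef_pos: [0.5136, -0.2202, 0.3135]
tool_rot: [0.561, 0.43, 0.561, -0.431]
contact_force: [-5.2, 0.5, 3.9]
gripper_width: 0.126
tcp angle 0.6363299536979761 r 0.26462024431082865 [-5.22896483  0.54133302  3.92959652] 0.12559515729616028
side 1889 lid angle 0.6307028170054126
scene 5410 lid angle 0.6361993847616293
0.0017251369773467078
```

View pics/end.png

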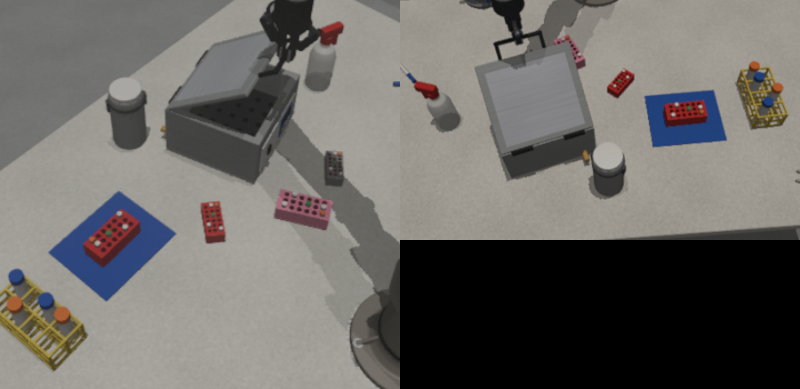

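The lid is held ajar by the bar, the rack stands on the mat (side 112,238; scene 685,112), and the bystanders haven't moved. I'll hand in.

```bash
python3 -c "from station import *;print(hand_in())"
```

```text
the job is handed in; nothing more can be done
None
```

The job is done and handed in at about 16.5 s; the hand-in reports no verdict.

- **Rack:** I lifted the large red rack off the lid, upright, and set it on the blue mat. Both cameras placed it within a few mm of the mat's centre, level and let go.
- **Lid:** I gripped the bar and raised the lid along its arc to about 0.79 rad, held it there, then eased it back.
- **Last checks:** The lid was at 0.631 rad in the side camera, 0.636 in the scene camera and 0.636 from the arm's pose, which is about 5° below the balance point. The arm was still, the bar was gripped, and the force on the tool was about 6.5 N. The final picture showed the yellow rack, spray bottle and dewar standing where they were; I did not re-measure them.
- **Disagreements:** The very first move was refused because its rows left out some fields. Nothing moved, and I resent it complete. At the top of the lift the two cameras differed by 0.01 rad (0.783 and 0.793), both well past 0.74.

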